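# Find the box socket that fits the lamp's gland nut

## Task

Find out which of the three steel box sockets fits the hexagonal gland nut on the brass lamp housing standing in the clamp at the front of the plate: it is the smallest one that slides all the way down over the nut. Leave or put back the other two sockets standing upright on the bench, and leave everything else on the bench where it is. Finish while still holding the fitting socket in the gripper, upright and fully down on the nut: do not let go.

Things in the scene. Friction and masses are not known exactly. Their poses are not given: they have to be found in the camera images.
- plate: aluminium assembly plate fixed on the bench, 290 (x) x 270 (y) mm, 12 mm thick; origin: centre of its underside. It carries the three lamp housings, one in front in the clamp and two parked behind
- clamp_seat (a point): centre of the clamp's seat on the plate's top, 65 mm towards -x of the plate's centre, between two dark steel jaws 30 mm high. One of the three lamp housings stands here, its axis on this point: the one to work on, nearest the robot
- lamp_p: brass lamp housing, upside down, fixed to the plate. Origin: centre of its underside (12 mm above the bench), z up. Round flange 104 mm across and 12 mm high, then a round body 76 mm across with a flat top 50 mm above the origin. On that top, on the axis, a fixed hexagonal gland nut.
- nut_p (a point): centre of this lamp's nut at its foot, level with the lamp's flat top; axes as the lamp's. Fixed hex nut, 24, 30 or 36 mm across flats (each lamp has another size), 16 mm high, upper edge chamfered 2.5 mm; on it a 14 mm stub 3 mm high. Corners point to its own +x and -x, flats face +y and -y.
- lamp_q: brass lamp housing, upside down, fixed to the plate. Origin: centre of its underside (12 mm above the bench), z up. Round flange 104 mm across and 12 mm high, then a round body 76 mm across with a flat top 50 mm above the origin. On that top, on the axis, a fixed hexagonal gland nut.
- nut_q (a point): centre of this lamp's nut at its foot, level with the lamp's flat top; axes as the lamp's. Fixed hex nut, 24, 30 or 36 mm across flats (each lamp has another size), 16 mm high, upper edge chamfered 2.5 mm; on it a 14 mm stub 3 mm high. Corners point to its own +x and -x, flats face +y and -y.
- lamp_r: brass lamp housing, upside down, fixed to the plate. Origin: centre of its underside (12 mm above the bench), z up. Round flange 104 mm across and 12 mm high, then a round body 76 mm across with a flat top 50 mm above the origin. On that top, on the axis, a fixed hexagonal gland nut.
- nut_r (a point): centre of this lamp's nut at its foot, level with the lamp's flat top; axes as the lamp's. Fixed hex nut, 24, 30 or 36 mm across flats (each lamp has another size), 16 mm high, upper edge chamfered 2.5 mm; on it a 14 mm stub 3 mm high. Corners point to its own +x and -x, flats face +y and -y.
- socket_small: the smallest of three loose steel box sockets, upright, open end down. Origin: centre of its lower (open) rim, z up. Hexagonal tube, outside 34 mm across flats, 39 mm across corners, 26 mm high; hex bore 26 mm across flats, 22 mm deep (for a 24 mm nut). Bore flats face its own +x and -x, corners point to +y and -y. Tapers to a square shank at 33 mm. 0.15 to 0.5 kg.
- shank_small (a point): grip point on this socket's axis, 54 mm above its lower rim, midway up the 25 x 25 mm square steel shank, which reaches from 33 to 72 mm above the rim; its sides face the socket's own x and y
- socket_medium: the middle one of three loose steel box sockets, upright, open end down. Origin: centre of its lower (open) rim, z up. Hexagonal tube, outside 40 mm across flats, 46 mm across corners, 26 mm high; hex bore 32 mm across flats, 22 mm deep (for a 30 mm nut). Bore flats face its own +x and -x, corners point to +y and -y. Tapers to a square shank at 33 mm. 0.15 to 0.5 kg.
- shank_medium (a point): grip point on this socket's axis, 54 mm above its lower rim, midway up the 25 x 25 mm square steel shank, which reaches from 33 to 72 mm above the rim; its sides face the socket's own x and y
- socket_large: the largest of three loose steel box sockets, upright, open end down. Origin: centre of its lower (open) rim, z up. Hexagonal tube, outside 46 mm across flats, 53 mm across corners, 26 mm high; hex bore 38 mm across flats, 22 mm deep (for a 36 mm nut). Bore flats face its own +x and -x, corners point to +y and -y. Tapers to a square shank at 33 mm. 0.15 to 0.5 kg.
- shank_large (a point): grip point on this socket's axis, 54 mm above its lower rim, midway up the 25 x 25 mm square steel shank, which reaches from 33 to 72 mm above the rim; its sides face the socket's own x and y
- washer: bystander, loose: flat steel washer, 44 mm across, 4 mm thick
- cap: bystander, loose: low brass cap, 48 mm across, 18 mm high
- screwdriver: bystander, loose: orange-handled screwdriver lying down, 200 mm long
- packet_0: bystander, loose: brown wrapped round packet, 68 mm across, 94 mm high
- packet_1: bystander, loose: a second such packet
- bezel: bystander, loose: brass bowl-shaped lamp shell, 90 mm across, 50 mm high
- gasket: bystander, loose: white ring gasket lying flat, 72 mm across, 4 mm thick
- bottle: bystander, loose: blue bottle, 60 mm across, 170 mm high
Mind the look-alikes: they are no part of the job. What is shaped like the socket_large but green or orange is not meant. What is shaped like the socket_small but orange or pink is not meant.

How it is judged:
By the outcome, as a careful person would: the job done as asked, in the order asked, and still so for the second after the job is handed in, while the arm keeps its last pose, push and grip.
It also fails if it takes over 72 s, if anything falls off the work surface, if the arm or the gripper's body presses on something with over 40 N, if the wrist force passes 120 N, or if a joint passes its speed limit or range.

## Robot

A 6-joint arm with a two-finger parallel gripper is mounted at the origin on the work surface. World frame = base frame: x ahead of the robot, y to its left, z up, the work surface at z = 0. Lengths are in m, angles in rad, forces in N, time in s.
With the tool pointing down it reaches from about 0.35 to 0.975 m from the base axis. Payload 4.9 kg.
Tool frame: the origin (TCP) lies at the very end of the fingers, on their centre line; the grasp point (between the pads) lies 19 mm behind it; z points along the fingers, y is the line along which they close (so a half turn about z gives the same grasp; the last joint's range is limited). The gripper opens to 85 mm and grips with 20 to 120 N. Pads are 22 mm wide; open, the fingers measure 114 mm over their backs; the gripper's body (76 mm by 85 mm) begins 54 mm behind the grasp point. The pads swing forward as they close: fully open they stand 13 mm farther back than shut.
Start: joints at [-1.285, 0.053, 1.613, -0, 1.476, -0.119], TCP at [0.246, -0.574, 0.231] pointing down, gripper open.
Joint ranges: [-3.01, 3.01], [-1.01, 2.22], [0.06, 2.58], [-1.02, 4.17], [0.09, 2.62], [-3.14, 3.14]. Speed limits (rad/s): [2.57, 2.57, 3.14, 3.14, 3.14, 3.14].

## Interface

Orientations are given as a rotation vector (axis times angle).
In Python, from station import ctrl, imaging gives the robot as it stands.
- The arm moves only by the tool play_rows, never from a script. Its argument "series" is a list of rows, each a list of 3 entries, a list of its own where there are three numbers: the opening, from 0 (shut) to 1 (fully open), then the shift along the tool's x, y, z each as a share of 0.05 m, from -1 to 1, then the turn, a rotation vector about the tool's x, y, z each as a share of 8 degrees, from -1 to 1. In form: [[grip, [dx, dy, dz], [ax, ay, az]], ...]. A call has 1 to 8 rows; each row shifts and turns the commanded pose from where the row before left it, along the tool's axes as they then stand; what a row does not reach is not made up. A row lasts 1/8 s, in which the tool goes at most 62.5 mm and 10.7 degrees, less where a joint would pass 70% of its speed; a pose out of reach is approached as far as the arm can. A call with a number of a shift or a turn outside -1 to 1 is refused whole. A call with a gripper value outside its range is refused whole. The fingers move at their own pace and stop on an object; "force" is the grip in N (left out, the last holds). Time passes only in rows, so rows that do not move let the fingers close. It gives the time, the measured TCP pose, the force, the opening and the grip force at its end, in the units of the state.
- ctrl.get_obs(): the state, without advancing time (a new reading comes with each control period).
- imaging.get_image(name): name is "scene" or "top" or "wrist"; returns a dict with "color" (384x512x3 uint8, blue, green, red), "fx", "fy", "cx", "cy" (pixels), "D" ([k1, k2, p1, p2, k3] as OpenCV has them; the pictures are not rectified), "extrinsics" (4x4, takes a point from world to camera coordinates); the wrist camera has in their place "hand_eye" (4x4, takes a point from camera to tool coordinates, whose origin is the TCP and whose axes are the flange's). Camera axes: x right, y down, z forward; pixel columns grow to the right and rows downward; lengths in m; the calibration is good to about 2 mm. A picture is of the moment at which its call begins: read the wrist's pose just before it. There is no depth.
- ctrl.finish_job(): hands the job in; it is judged then, once.
The state is a dict: "t": time; "q": joint angles; "dq": joint speeds; "effort": joint torques, N m; "tool_pos": TCP position; "tool_rot": TCP orientation; "contact_force": force on the tool from outside, world axes, zero at the start; "wrist_torque": the same for the moment, N m; "opening": finger opening in m; "grip_force": force on a finger pad.
Only numpy, scipy, OpenCV 4.12 (cv2) and the standard library are available. Lean on these libraries where they do the work, as an engineer would, in place of code of your own. Each camera call takes 0.05 s, during which the arm holds its last target. There are 200 camera calls.

## Working session

There is one attempt and no reset: what is moved stays moved. The work goes in short steps, Python scripts to look and compute and a tool call to move; the robot and the scene stay as the last step left them, time stands still between calls to the robot, and variables do not carry over. Pictures are saved under pics/ and viewed, at most 10 in all, crops included, and the job is handed in when it is done.

Besides the shell and the picture viewer there is one more tool, called after "Call:" as a command line: name --argument value ..., lists and objects as JSON in quotes. play_rows: Moves the arm, as the interface text tells. Shift numbers are shares of 0.05 m and turn numbers shares of 8 degrees, none past 1 either way. Its arguments: {"type":"object","properties":{"series":{"type":"array"},"force":{"type":"number"}},"required":["series"]}

```bash
ls; mkdir -p pics
cat > h.py <<'E'
import numpy as np, cv2, sys
from scipy.spatial.transform import Rotation as R
from station import ctrl, imaging
def cam(name):
    o=ctrl.get_obs(); im=imaging.get_image(name)
    K=np.array([[im['fx'],0,im['cx']],[0,im['fy'],im['cy']],[0,0,1]]); D=np.array(im['D'],float)
    if name=='wrist':
        T=np.eye(4);T[:3,:3]=R.from_rotvec(o['tool_rot']).as_matrix();T[:3,3]=o['tool_pos']
        E=np.linalg.inv(T@np.array(im['hand_eye']))
    else: E=np.array(im['extrinsics'])
    return im['color'],K,D,E
def ray(c,uv,z):
    _,K,D,E=c
    p=cv2.undistortPoints(np.array([[uv]],float),K,D)[0,0]
    d=E[:3,:3].T@np.array([p[0],p[1],1]); o=-E[:3,:3].T@E[:3,3]
    return o+d*(z-o[2])/d[2]
def proj(c,P):
    _,K,D,E=c
    return cv2.projectPoints(np.array(P,float).reshape(-1,1,3),cv2.Rodrigues(E[:3,:3])[0],E[:3,3],K,D)[0][:,0]
E
python3 - <<'E'
from h import *
import pickle
for n in ['scene','top']:
    c=cam(n); pickle.dump(c,open(n+'.pkl','wb'))
    cv2.imwrite(f'pics/{n}0.png',cv2.resize(c[0],(800,600),interpolation=cv2.INTER_CUBIC))
    E=c[3]; print(n,-E[:3,:3].T@E[:3,3],c[1][0,0])
o=ctrl.get_obs();print(o)
E
```

```text
pics
scene [ 1.34891857 -0.21042201  0.96157186] 371.19235640849365
top [0.34614599 0.07100616 1.58702893] 494.0710230481221
{'t': 0.1, 'q': array([-1.28497671e+00,  5.33208790e-02,  1.61416972e+00, -1.86100764e-05,
        1.47599368e+00, -1.19017025e-01]), 'dq': array([ 0.0002238 , -0.00056403, -0.00201192, -0.00203085, -0.00014078,
       -0.00080562]), 'effort': array([ 3.62870624e-04, -3.94907355e+01, -3.71362710e+01, -1.45904269e-04,
        3.98869146e-03, -7.79135604e-06]), 'tool_pos': array([ 0.24599238, -0.57393635,  0.23015955]), 'tool_rot': array([-3.07560597e+00, -6.31206294e-01,  2.76359474e-04]), 'contact_force': array([ 0.29072202,  0.13016937, -1.12080702]), 'wrist_torque': array([ 0.01540931, -0.00617443,  0.00559594]), 'grip_force': 0.0, 'opening': 0.08528740793000107}
```

View pics/top0.png

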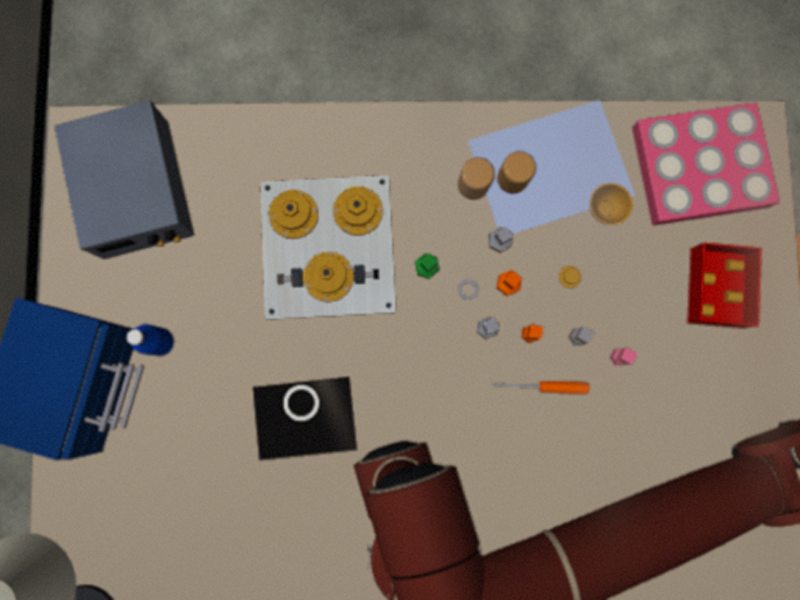

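View pics/scene0.png

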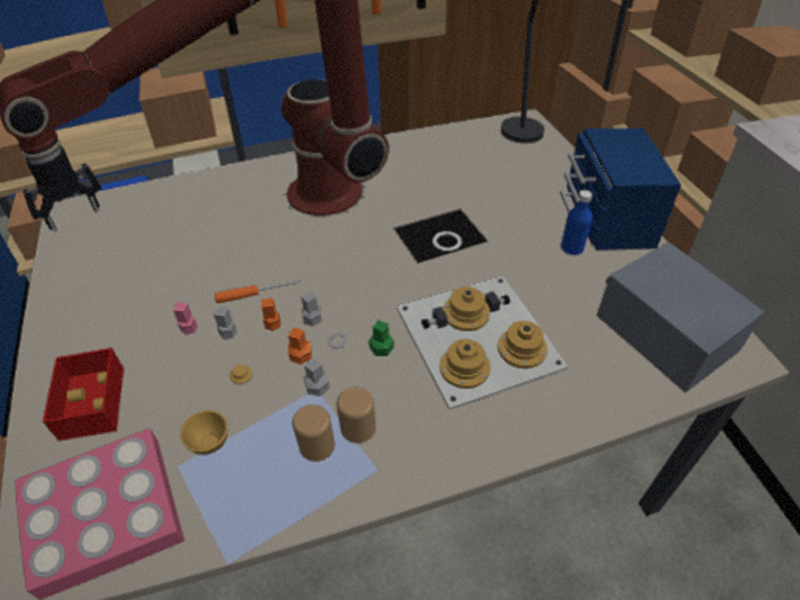

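The top view shows three grey socket candidates at (500,239), (488,327) and (582,336). The look-alikes are green (427,266), orange (509,283), orange (532,332) and pink (623,356). The clamped lamp is at (327,275). Next I'll crop the candidates and the lamp.

Run:
```python
from h import *
import pickle
c=pickle.load(open('top.pkl','rb')); s=.64
for n,uv,z in [('A',(501,233),.072),('B',(488,323),.072),('C',(583,331),.072),('lampf',(327,272),.08),('lampl',(291,208),.08),('lampr',(357,204),.08),('pTL',(261,182),.012),('pTR',(388,176),.012),('pBR',(395,312),.012),('pBL',(266,319),.012),('seatL',(280,279),.03),('seatR',(376,273),.03)]:
    print(n,ray(c,(uv[0]*s,uv[1]*s),z).round(3))
im=c[0]
a=cv2.resize(im[145:235,285:405],None,fx=6.6,fy=6.6,interpolation=cv2.INTER_CUBIC)[:594,:800]
cv2.imwrite('pics/crop1.png',a)
print(c[3].round(3))
```

```text
A [ 0.641 -0.159  0.072]
B [ 0.462 -0.129  0.072]
C [ 0.444 -0.316  0.072]
lampf [0.564 0.188 0.08 ]
lampl [0.694 0.26  0.08 ]
lampr [0.701 0.128 0.08 ]
pTL [0.766 0.332 0.012]
pTR [0.776 0.065 0.012]
pBR [0.49  0.054 0.012]
pBL [0.478 0.318 0.012]
seatL [0.558 0.287 0.03 ]
seatR [0.569 0.092 0.03 ]
[[-0.008 -1.    -0.003  0.078]
 [-0.993  0.008 -0.12   0.533]
 [ 0.12   0.002 -0.993  1.534]
 [ 0.     0.     0.     1.   ]]
```

View pics/crop1.png

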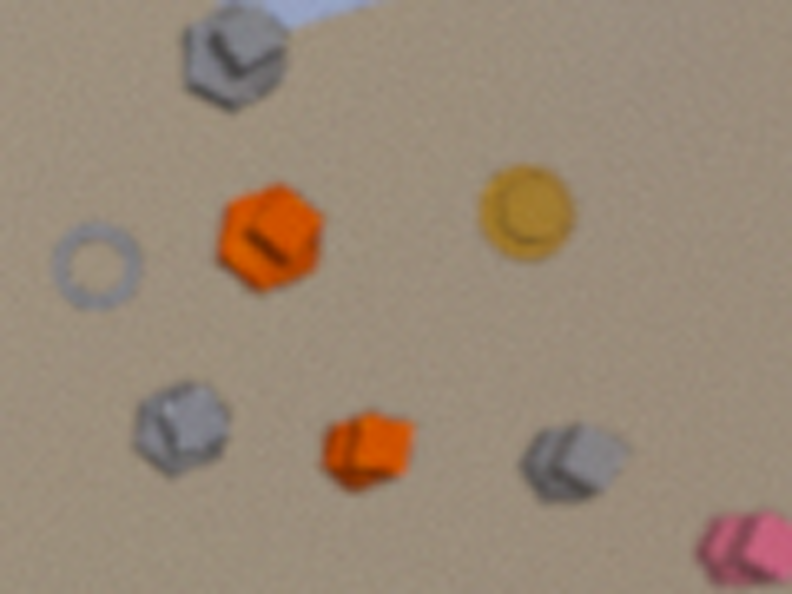

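Crop 1: the grey socket at top-left (235,57) is the largest, the one at (183,427) is the medium, and the one at (570,463) is the smallest. The coloured ones are look-alikes. Next I'll put the wrist camera over the clamped lamp to size its nut.

```bash
cat >> h.py <<'E'
def delta(target,yaw=None):
    """print tool-frame shift (units of .05) and turn (units of 8deg) to world target; yaw = desired world angle (deg) of tool y (closing) axis mod 180"""
    o=ctrl.get_obs(); M=R.from_rotvec(o['tool_rot']).as_matrix()
    d=M.T@(np.array(target)-o['tool_pos'])/.05
    ya=np.degrees(np.arctan2(M[1,1],M[0,1]))
    print('tcp',o['tool_pos'].round(4),'z',M[:,2].round(4),'yYaw',ya.round(2),'shift',d.round(3),'q6',o['q'][5].round(2))
    if yaw is not None:
        t=(yaw-ya+90)%180-90   # world ccw; tool z down -> negative
        print('turn z units',(-t/8).round(3))
E
python3 - <<'E'
from h import *
print(np.array(imaging.get_image('wrist')['hand_eye']).round(4), imaging.get_image('wrist')['fx'])
delta([.53,.19,.25],90+2.7)
E
```

```text
[[ 2.000e-04 -9.601e-01 -2.797e-01  6.900e-02]
 [ 1.000e+00 -4.000e-04  2.000e-03 -9.000e-04]
 [-2.100e-03 -2.797e-01  9.601e-01 -1.424e-01]
 [ 0.000e+00  0.000e+00  0.000e+00  1.000e+00]] 303.63540696229705
tcp [ 0.246  -0.5741  0.2305] z [-4.0e-04  1.3e-03 -1.0e+00] yYaw -66.81 shift [ 11.239 -11.81   -0.372] q6 -0.12
turn z units 2.562
```

Call:
play_rows --series '[[1, [0.76, -0.714, 0], [0, 0, 0]], [1, [0.76, -0.714, 0], [0, 0, 0]], [1, [0.76, -0.714, 0], [0, 0, 0]], [1, [0.76, -0.714, 0], [0, 0, 0]], [1, [0.76, -0.714, 0], [0, 0, 0]], [1, [0.76, -0.714, 0], [0, 0, 0]], [1, [0.76, -0.714, 0], [0, 0, 0]], [1, [0.76, -0.714, 0], [0, 0, 0]]]'

```text
t: 1.2
tool_pos: [0.4134, -0.1906, 0.2313]
tool_rot: [3.077, 0.631, 0.001]
contact_force: [0.1, -0.6, 0.2]
opening: 0.0854
grip_force: 0.0
```

Call:
play_rows --series '[[1, [0.76, -0.714, 0], [0, 0, 0]], [1, [0.76, -0.714, 0], [0, 0, 0]], [1, [0.76, -0.714, 0], [0, 0, 0]], [1, [0.76, -0.714, 0], [0, 0, 0]], [1, [0.76, -0.714, 0], [0, 0, 0]], [1, [0.76, -0.714, 0], [0, 0, 0.8]], [1, [0, 0, 0.7], [0, 0, 0.9]], [1, [0, 0, 0.7], [0, 0, 0.9]]]'

```text
t: 2.2
tool_pos: [0.5386, 0.0954, 0.1607]
tool_rot: [3.141, 0.062, 0.002]
contact_force: [0.8, -0.3, -0.2]
opening: 0.0852
grip_force: 0.0
```

Run:
```python
from h import *
import pickle
c=cam('wrist'); pickle.dump(c,open('w1.pkl','wb'))
cv2.imwrite('pics/w1.png',cv2.resize(c[0],(800,600),interpolation=cv2.INTER_CUBIC))
delta([.5626,.189,.25],90+2.7); print(ctrl.get_obs()['t'])
```

```text
tcp [0.535  0.0948 0.1545] z [-9.e-03 -4.e-04 -1.e+00] yYaw -87.93 shift [ 0.602 -1.862 -1.916] q6 1.57
turn z units -0.079
2.25
```

View pics/w1.png

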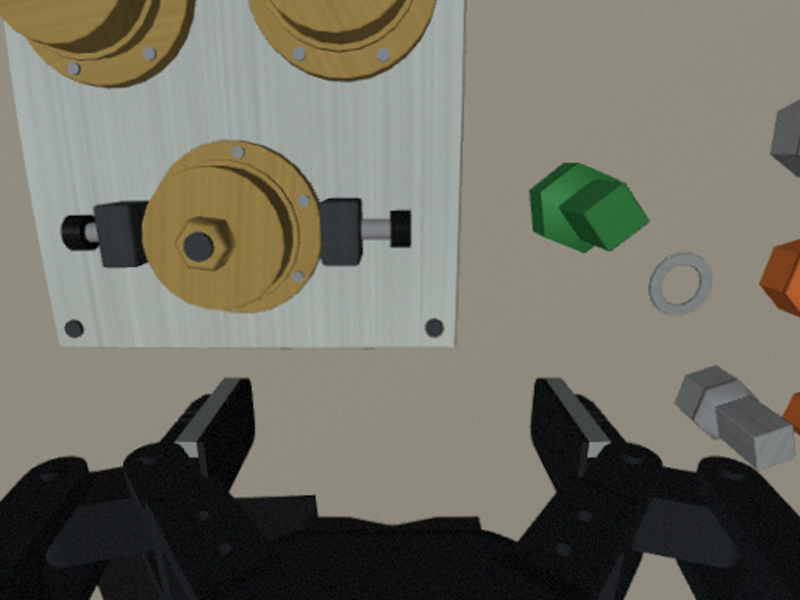

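Wrist view: the clamped lamp's nut is centred near (205,244), with the medium socket at right (735,415). I'll move to centre the nut for a precise look.

Call:
play_rows --series '[[1, [0.45, -0.9, 0], [0, 0, 0]], [1, [0.45, -0.9, 0], [0, 0, 0]], [1, [0, 0, 0], [0, 0, 0]], [1, [0, 0, 0], [0, 0, 0]]]'

```text
t: 2.75
tool_pos: [0.5793, 0.186, 0.1615]
tool_rot: [3.14, 0.067, -0.001]
contact_force: [-0.5, -0.4, 0.7]
opening: 0.0851
grip_force: 0.0
```

Run:
```python
from h import *
import pickle
c=cam('wrist'); pickle.dump(c,open('w2.pkl','wb'))
delta([.5626,.189,.25],90+2.7)
u,v=proj(c,[.5626,.189,.081])[0].astype(int); print(u,v)
u0,v0=u-50,v-37
cv2.imwrite('pics/w2.png',cv2.resize(c[0][v0:v0+75,u0:u0+100],(800,600),interpolation=cv2.INTER_CUBIC)); print(u0,v0)
```

```text
tcp [0.5793 0.1856 0.1615] z [-3.e-04 -4.e-04 -1.e+00] yYaw -87.6 shift [-0.331 -0.082 -1.77 ] q6 1.72
turn z units -0.037
245 217
195 180
```

View pics/w2.png

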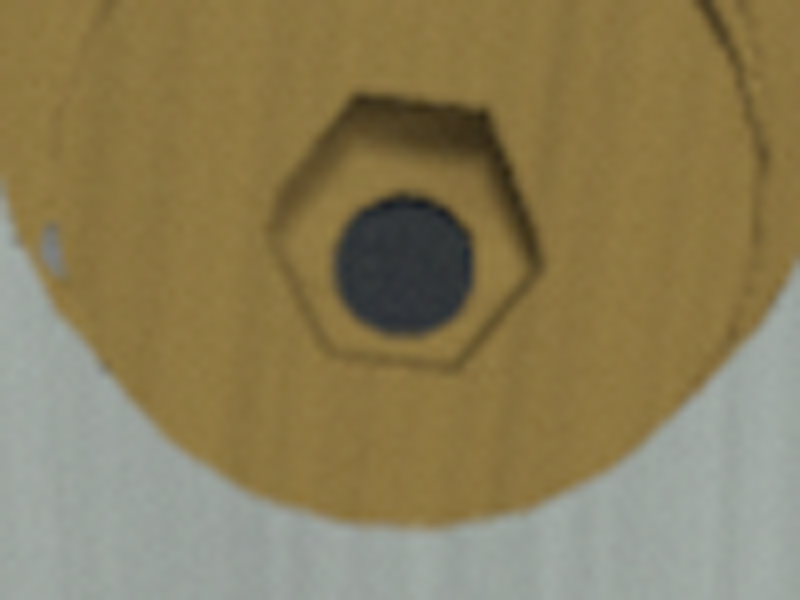

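The crop shows the nut with corners at left (268,230) and right (543,265), and a round stub centred at (403,265) about 138 px across. I'll scale against the stub to size the nut.

Run:
```python
from h import *
import pickle
c=pickle.load(open('w2.pkl','rb'))
f=lambda u,v:(u/8-.44+195,v/8-.44+180)
ctr=ray(c,f(403,265),.081); print('stub',ctr.round(4), 'dia',np.linalg.norm(ray(c,f(334,265),.081)-ray(c,f(472,265),.081)))
pts=[(268,230),(355,93),(487,110),(543,265),(458,370),(333,355)]
from itertools import product
for z in (.062,.0755):
    P=np.array([ray(c,f(*p),z)[:2] for p in pts]); print(z,P.mean(0).round(4),'AF if corners',(np.linalg.norm(P-P.mean(0),axis=1)*np.sqrt(3)).round(4))
    d=P-P.mean(0);print('angles',(np.degrees(np.arctan2(d[:,1],d[:,0]))%60).round(1))
w=lambda a,b:np.degrees(np.arctan2(*(ray(c,f(*pts[b]),.0745)-ray(c,f(*pts[a]),.0745))[[1,0]]))%60
print('edge angles',w(1,2),w(5,4),w(0,5),w(3,2),w(0,1),w(4,3),'diag',w(0,3))
for n in (24,30,36):
    for th in (24,):
        r=n/np.sqrt(3)/1e3
        for z,rr in((.062,r),(.0755,r)):
            a=np.radians(th+60*np.arange(6)); q=np.c_[ctr[0]+rr*np.cos(a),ctr[1]+rr*np.sin(a),np.full(6,z)]
            print(n,z,((proj(c,q)+.44-[195,180])*8).round().tolist())
# socket C views
t=pickle.load(open('top.pkl','rb'))
```

```text
stub [0.5665 0.1898 0.081 ] dia 0.013451527713857261
0.062 [0.5625 0.1895] AF if corners [0.0255 0.0292 0.0284 0.0254 0.0275 0.0267]
angles [28.7 20.9 31.9 20.8 22.2 31.2]
0.0755 [0.5673 0.1895] AF if corners [0.024  0.0276 0.0268 0.0239 0.0259 0.0252]
angles [28.7 20.9 31.9 20.8 22.2 31.2]
edge angles 24.77743859548916 25.05280229094825 27.62052477618377 21.789842914838538 30.5885890943886 25.552231947913455 diag 24.726439128181937
24 0.062 [[356.0, 85.0], [275.0, 184.0], [325.0, 300.0], [454.0, 317.0], [536.0, 221.0], [488.0, 103.0]]
24 0.0755 [[351.0, 122.0], [266.0, 227.0], [319.0, 347.0], [455.0, 366.0], [541.0, 265.0], [491.0, 142.0]]
30 0.062 [[343.0, 55.0], [242.0, 180.0], [306.0, 323.0], [466.0, 346.0], [569.0, 226.0], [509.0, 78.0]]
30 0.0755 [[338.0, 91.0], [231.0, 222.0], [298.0, 372.0], [467.0, 395.0], [575.0, 270.0], [513.0, 115.0]]
36 0.062 [[331.0, 24.0], [209.0, 175.0], [286.0, 347.0], [478.0, 374.0], [601.0, 230.0], [531.0, 53.0]]
36 0.0755 [[324.0, 59.0], [197.0, 217.0], [278.0, 397.0], [480.0, 425.0], [610.0, 275.0], [535.0, 89.0]]
```

The nut projections match 24 mm across flats, so the small grey socket fits. Its corners sit at about 24.8° mod 60, with the axis near (0.5665, 0.190). Moving over the small socket.

Call:
play_rows --series '[[0.7, [-0.25, 0.9, -0.2], [0, 0, 0]], [0.7, [-0.25, 0.9, -0.2], [0, 0, 0]], [0.7, [-0.25, 0.9, 0], [0, 0, 0]], [0.7, [-0.25, 0.9, 0], [0, 0, 0]], [0.7, [-0.25, 0.9, 0], [0, 0, 0]], [0.7, [-0.25, 0.9, 0], [0, 0, 0]], [0.7, [-0.25, 0.9, 0], [0, 0, 0]], [0.7, [-0.25, 0.9, 0], [0, 0, 0]]]'

```text
t: 3.8
tool_pos: [0.4931, -0.1797, 0.1816]
tool_rot: [3.141, 0.064, 0.001]
contact_force: [0.2, -0.6, -0.3]
opening: 0.0593
grip_force: 0.0
```

Call:
play_rows --series '[[0.7, [-0.24, 0.9, 0], [0, 0, 0]], [0.7, [-0.24, 0.9, 0], [0, 0, 0]], [0.7, [-0.24, 0.9, 0], [0, 0, 0]], [0.7, [0, 0, 0], [0, 0, 0]], [0.7, [0, 0, 0], [0, 0, 0]], [0.7, [0, 0, 0], [0, 0, 0]]]'

```text
t: 4.55
tool_pos: [0.4642, -0.3131, 0.1813]
tool_rot: [-3.141, -0.067, -0.0]
contact_force: [-0.1, 0.0, -0.2]
opening: 0.0601
grip_force: 0.0
```

Run:
```python
from h import *
import pickle
c=cam('wrist'); pickle.dump(c,open('w3.pkl','wb'))
delta([.444,-.316,.2])
u,v=proj(c,[.444,-.316,.05])[0].astype(int); print(u,v)
u0,v0=max(0,u-80),max(0,v-60)
cv2.imwrite('pics/w3.png',cv2.resize(c[0][v0:v0+120,u0:u0+160],None,fx=5,fy=5,interpolation=cv2.INTER_CUBIC)); print(u0,v0)
```

```text
tcp [ 0.4644 -0.313   0.1813] z [ 0.e+00  1.e-04 -1.e+00] yYaw -87.53 shift [-0.41   0.042 -0.373] q6 0.8
252 201
172 141
```

View pics/w3.png

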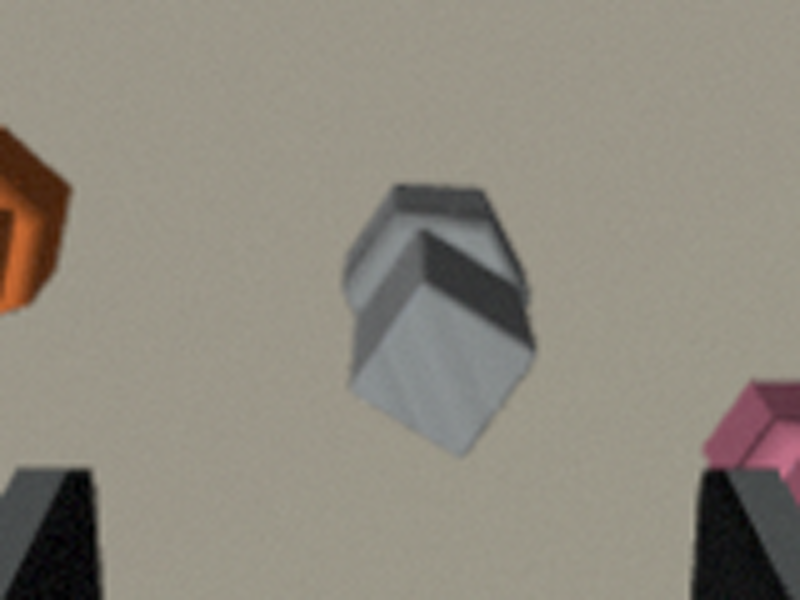

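Close crop: a grey socket whose shank top corners are (423,280), (535,350), (462,457) and (350,388), with a hex flat edge at (398,185)–(484,188). It is the small one, and the orange and pink neighbours are clear of it.

Run:
```python
from h import *
import pickle
c=pickle.load(open('w3.pkl','rb'))
f=lambda u,v:(u/5-.4+172,v/5-.4+141)
P=np.array([ray(c,f(*p),.072) for p in [(423,280),(535,350),(462,457),(350,388)]])
print('centre',P.mean(0).round(4),np.linalg.norm(P-np.roll(P,1,0),axis=1).round(4))
d=P-np.roll(P,1,0); a=np.degrees(np.arctan2(d[:,1],d[:,0]))%90; print(a, 'mean',a.mean())
H=np.array([ray(c,f(*p),0.0) for p in[(398,185),(484,188)]]);e=H[1]-H[0];print('flat edge at z0 yaw',np.degrees(np.arctan2(e[1],e[0])),np.linalg.norm(e))
m=P.mean(0); delta([m[0],m[1],.10],a.mean()-90)
```

```text
centre [ 0.4397 -0.3226  0.072 ] [0.0238 0.0236 0.024  0.024 ]
[59.77396919 59.34512865 60.75307686 58.88911224] mean 59.69032173418022
flat edge at z0 yaw -89.61208809023728 0.018864607502251114
tcp [ 0.4644 -0.313   0.1813] z [ 0.e+00  1.e-04 -1.e+00] yYaw -87.53 shift [-0.502  0.17   1.627] q6 0.8
turn z units -7.153
```

Call:
play_rows --series '[[0.7, [-0.5, 0.17, 0], [0, 0, 0]], [0.7, [0, 0, 0.2], [0, 0, -1]], [0.7, [0, 0, 0.2], [0, 0, -1]], [0.7, [0, 0, 0.2], [0, 0, -1]], [0.7, [0, 0, 0.2], [0, 0, -1]], [0.7, [0, 0, 0.2], [0, 0, -1]], [0.7, [0, 0, 0.2], [0, 0, -1]], [0.7, [0, 0, 0.2], [0, 0, -1]]]'

```text
t: 5.6
tool_pos: [0.4401, -0.3226, 0.111]
tool_rot: [2.738, 1.541, 0.0]
contact_force: [-0.2, -0.6, -0.8]
opening: 0.0599
grip_force: 0.0
```

Call:
play_rows --series '[[0.7, [0, 0, 0], [0, 0, -0.15]], [0.7, [0, 0, 0], [0, 0, 0]], [0.7, [0, 0, 0], [0, 0, 0]]]'

```text
t: 5.98
tool_pos: [0.4401, -0.3236, 0.112]
tool_rot: [2.726, 1.56, 0.001]
contact_force: [-0.6, 0.2, 0.9]
opening: 0.0598
grip_force: 0.0
```

Run:
```python
from h import *
import pickle
c=cam('wrist'); pickle.dump(c,open('w4.pkl','wb'))
cv2.imwrite('pics/w4.png',cv2.resize(c[0][180:,100:420],None,fx=2.5,fy=2.5,interpolation=cv2.INTER_CUBIC))
delta([.4397,-.3226,.035],-30.3)
```

```text
tcp [ 0.44   -0.3237  0.1119] z [ 7.e-04 -7.e-04 -1.e+00] yYaw -30.44 shift [ 0.016 -0.017  1.539] q6 -0.24
turn z units -0.018
```

View pics/w4.png

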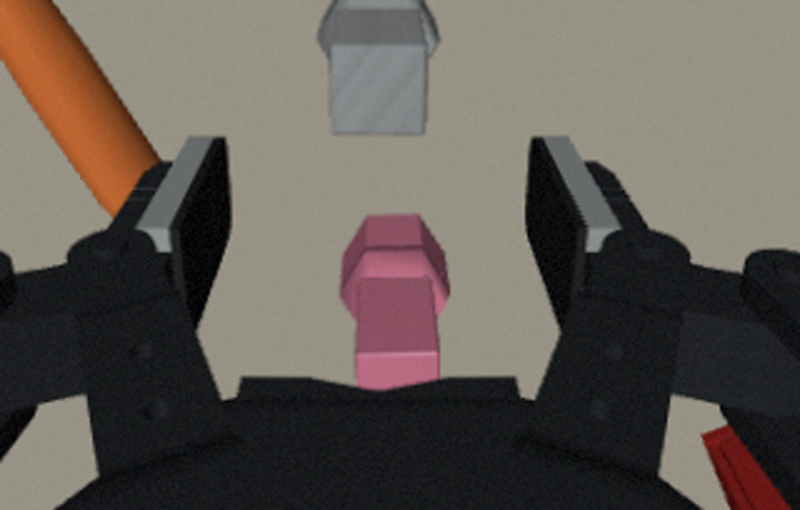

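The shank top is centred at crop (379,88), square to the fingers and midway between them. Pink is below the gripper body, with clearance in height. I'll check the position with this view.

Run:
```python
from h import *
import pickle
c=pickle.load(open('w4.pkl','rb'))
f=lambda u,v:(u/2.5-.3+100,v/2.5-.3+180)
P=np.array([ray(c,f(*p),.072) for p in [(331,44),(427,44),(426,133),(333,133)]]);m=P.mean(0)
print(m.round(4),np.linalg.norm(P-np.roll(P,1,0),axis=1).round(4))
delta([m[0],m[1],.035],-30.3)
```

```text
[ 0.4395 -0.3221  0.072 ] [0.0243 0.0242 0.0243 0.0243]
tcp [ 0.44   -0.3237  0.1119] z [ 7.e-04 -7.e-04 -1.e+00] yYaw -30.44 shift [ 0.022 -0.026  1.539] q6 -0.24
turn z units -0.018
```

Call:
play_rows --series '[[0.7, [0, 0, 0.5], [0, 0, 0]], [0.7, [0, 0, 0.5], [0, 0, 0]], [0.7, [0, 0, 0.4], [0, 0, 0]], [0.7, [0, 0, 0.14], [0, 0, 0]], [0.7, [0, 0, 0], [0, 0, 0]], [0.3, [0, 0, 0], [0, 0, 0]], [0, [0, 0, 0], [0, 0, 0]], [0, [0, 0, 0], [0, 0, 0]]]' --force 70

```text
t: 7.02
tool_pos: [0.4404, -0.3242, 0.0355]
tool_rot: [2.724, 1.56, 0.001]
contact_force: [-0.6, -0.2, 3.5]
opening: 0.0241
grip_force: 68.9
```

Call:
play_rows --series '[[0, [0, 0, 0], [0, 0, 0]], [0, [0, 0, 0], [0, 0, 0]], [0, [0, 0, 0], [0, 0, 0]]]'

```text
t: 7.4
tool_pos: [0.4404, -0.3242, 0.0355]
tool_rot: [2.725, 1.56, 0.001]
contact_force: [-0.0, 0.6, 5.9]
opening: 0.0242
grip_force: 69.1
```

Call:
play_rows --series '[[0, [0, 0, -0.5], [0, 0, 0]], [0, [0, 0, -0.8], [0, 0, 0]], [0, [0, 0, -0.8], [0, 0, 0]], [0, [0.2, -0.05, -0.6], [0, 0, 0]], [0, [0.6, -0.18, 0], [0, 0, 0]], [0, [0.8, -0.24, 0], [0, 0, 0]], [0, [0.85, -0.26, 0], [0, 0, 0]], [0, [0.85, -0.26, 0], [0, 0, 0]]]'

```text
t: 8.4
tool_pos: [0.4798, -0.1545, 0.168]
tool_rot: [-2.725, -1.56, 0.002]
contact_force: [1.1, -0.1, -1.6]
opening: 0.024
grip_force: 68.9
```

Call:
play_rows --series '[[0, [0.85, -0.26, 0], [0, 0, 0]], [0, [0.85, -0.26, 0], [0, 0, 0]], [0, [0.85, -0.26, 0], [0, 0, 0]], [0, [0.85, -0.26, 0], [0, 0, 0]], [0, [0.85, -0.26, 0], [0, 0, 0]], [0, [0.85, -0.26, 0], [0, 0, 0]], [0, [0.6, -0.18, 0], [0, 0, 0]], [0, [0.4, -0.12, 0], [0, 0, 0]]]'

```text
t: 9.4
tool_pos: [0.5539, 0.1552, 0.168]
tool_rot: [-2.725, -1.562, 0.004]
contact_force: [0.0, -1.1, -1.8]
opening: 0.0243
grip_force: 69.0
```

Call:
play_rows --series '[[0, [0.2, -0.06, 0], [0, 0, 0.3]], [0, [0, 0, 0], [0, 0, 0.3]], [0, [0, 0, 0], [0, 0, 0]], [0, [0, 0, 0], [0, 0, 0]], [0, [0, 0, 0], [0, 0, 0]]]'

```text
t: 10.02
tool_pos: [0.5571, 0.1638, 0.1692]
tool_rot: [-2.789, -1.445, 0.0]
contact_force: [-0.0, 0.0, -2.0]
opening: 0.0241
grip_force: 68.9
```

Run:
```python
from h import *
import pickle
c=cam('wrist'); pickle.dump(c,open('w5.pkl','wb'))
cv2.imwrite('pics/w5.png',cv2.resize(c[0][100:,100:420],None,fx=2.1,fy=2.1,interpolation=cv2.INTER_CUBIC)[:600])
delta([.5657,.1887,.137],-35.2)
o=ctrl.get_obs();print(o['t'],o['contact_force'],o['opening'])
```

```text
tcp [0.5571 0.1639 0.1692] z [-1.e-04 -0.e+00 -1.e+00] yYaw -35.21 shift [ 0.505 -0.146  0.645] q6 0.77
turn z units -0.002
10.075 [ 0.62611123 -0.45504691 -1.93980365] 0.02435062509696903
```

View pics/w5.png

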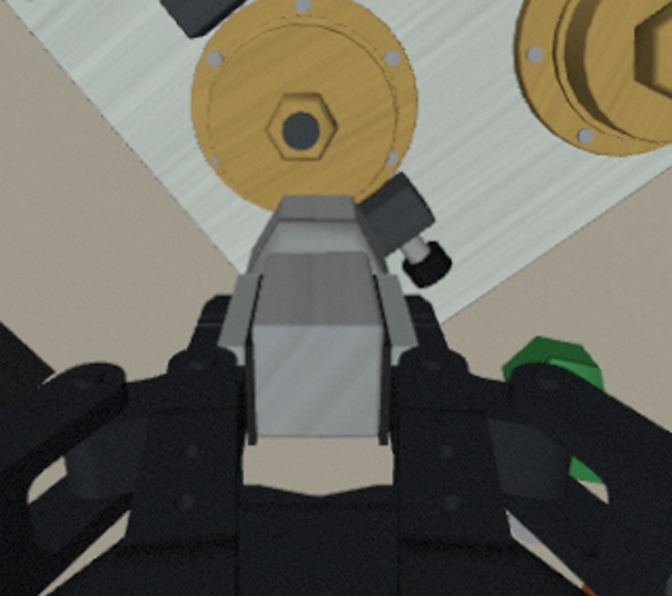

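The held socket's flat edge (285,197)–(352,196) is parallel to the nut's edges, and the stub is centred at (301,131). The shank top spans (251,325)–(386,437). I'll compute the relative offset.

Run:
```python
from h import *
import pickle
c=pickle.load(open('w5.pkl','rb'))
f=lambda u,v:(u/2.1-.26+100,v/2.1-.26+100)
o=ctrl.get_obs();M=R.from_rotvec(o['tool_rot']).as_matrix();t=o['tool_pos']
tl=lambda p:((p-t)@M*1e3).round(2)
n=ray(c,f(301,131),.081);print('stub',n.round(4),tl(n))
for p in [(252,325),(386,325),(251,437),(386,437)]: print('shank',tl(ray(c,f(*p),t[2]+.0365)))
r=t[2]-.0355
for p in [(285,197),(352,196)]: print('hex lower rim corners', tl(ray(c,f(*p),r)))
for p in [(280,160),(322,160),(336,127),(265,127)]: print('nut', tl(ray(c,f(*p),.0755)))
```

```text
stub [0.5661 0.1897 0.081 ] [26.3  -7.48 88.24]
shank [ 13.54 -13.69 -36.5 ]
shank [ 13.53  11.05 -36.5 ]
shank [-11.11 -14.68 -36.5 ]
shank [-11.13  11.9  -36.5 ]
hex lower rim corners [ 16.77 -10.96  35.5 ]
hex lower rim corners [17.07  8.53 35.5 ]
nut [ 14.11 -15.67  93.74]
nut [14.1   0.28 93.74]
nut [26.79  5.5  93.74]
nut [ 26.8  -21.09  93.74]
```

Call:
play_rows --series '[[0, [0.3, -0.07, 0], [0, 0, 0]], [0, [0.23, -0.06, 0.2], [0, 0, 0]], [0, [0, 0, 0.4], [0, 0, 0]], [0, [0, 0, 0.4], [0, 0, 0]], [0, [0, 0, 0], [0, 0, 0]], [0, [0, 0, 0.05], [0, 0, 0]], [0, [0, 0, 0.05], [0, 0, 0]], [0, [0, 0, 0], [0, 0, 0]]]'

```text
t: 11.08
tool_pos: [0.5674, 0.1894, 0.1148]
tool_rot: [2.789, 1.445, 0.001]
contact_force: [0.2, 0.2, -2.1]
opening: 0.0245
grip_force: 68.9
```

Call:
play_rows --series '[[0, [0, 0, 0.03], [0, 0, 0]], [0, [0, 0, 0.03], [0, 0, 0]], [0, [0, 0, 0], [0, 0, 0]]]'

```text
t: 11.45
tool_pos: [0.567, 0.1895, 0.1112]
tool_rot: [-2.789, -1.446, 0.0]
contact_force: [-0.3, 1.1, -2.5]
opening: 0.0242
grip_force: 68.9
```

Call:
play_rows --series '[[0, [0, 0, 0.03], [0, 0, 0]], [0, [0, 0, 0.03], [0, 0, 0]], [0, [0, 0, 0], [0, 0, 0]]]'

```text
t: 11.82
tool_pos: [0.567, 0.1895, 0.108]
tool_rot: [-2.789, -1.446, 0.0]
contact_force: [-0.0, -0.4, -1.6]
opening: 0.0241
grip_force: 68.9
```

Call:
play_rows --series '[[0, [0, 0, 0.05], [0, 0, 0]], [0, [0, 0, 0.05], [0, 0, 0]], [0, [0, 0, 0.05], [0, 0, 0]], [0, [0, 0, 0.03], [0, 0, 0]], [0, [0, 0, 0], [0, 0, 0]], [0, [0, 0, 0], [0, 0, 0]]]'

```text
t: 12.58
tool_pos: [0.567, 0.1895, 0.0993]
tool_rot: [-2.789, -1.446, 0.0]
contact_force: [-0.9, -0.5, -2.5]
opening: 0.0241
grip_force: 68.9
```

Call:
play_rows --series '[[0, [0, 0, 0.03], [0, 0, 0]], [0, [0, 0, 0.02], [0, 0, 0]], [0, [0, 0, 0], [0, 0, 0]], [0, [0, 0, 0], [0, 0, 0]]]'

```text
t: 13.08
tool_pos: [0.5672, 0.1895, 0.0976]
tool_rot: [2.789, 1.446, 0.0]
contact_force: [-3.8, -0.8, 5.0]
opening: 0.0244
grip_force: 69.8
```

Call:
play_rows --series '[[0, [0, 0, 0.02], [0, 0, 0]], [0, [0, 0, 0], [0, 0, 0]], [0, [0, 0, 0], [0, 0, 0]], [0, [0, 0, 0], [0, 0, 0]]]'

```text
t: 13.58
tool_pos: [0.5672, 0.1895, 0.0975]
tool_rot: [2.789, 1.446, -0.0]
contact_force: [-6.6, -2.1, 9.8]
opening: 0.024
grip_force: 70.6
```

Run:
```python
from h import *
c=cam('scene')
delta([.567,.1895,.0975],-35.2); o=ctrl.get_obs(); print(o['contact_force'],o['wrist_torque'],o['t'])
u,v=proj(c,[.567,.1895,.08])[0].astype(int)
cv2.imwrite('pics/s9.png',cv2.resize(c[0][max(0,v-60):v+60,u-80:u+80],None,fx=5,fy=5,interpolation=cv2.INTER_CUBIC))
```

```text
tcp [0.5672 0.1895 0.0975] z [-1.e-04 -2.e-04 -1.e+00] yYaw -35.2 shift [-0.002 -0.004  0.   ] q6 0.81
turn z units -0.0
[-6.28687201 -3.42077892  9.4800866 ] [-0.43014873  1.22911834  0.00990197] 13.625
```

View pics/s9.png

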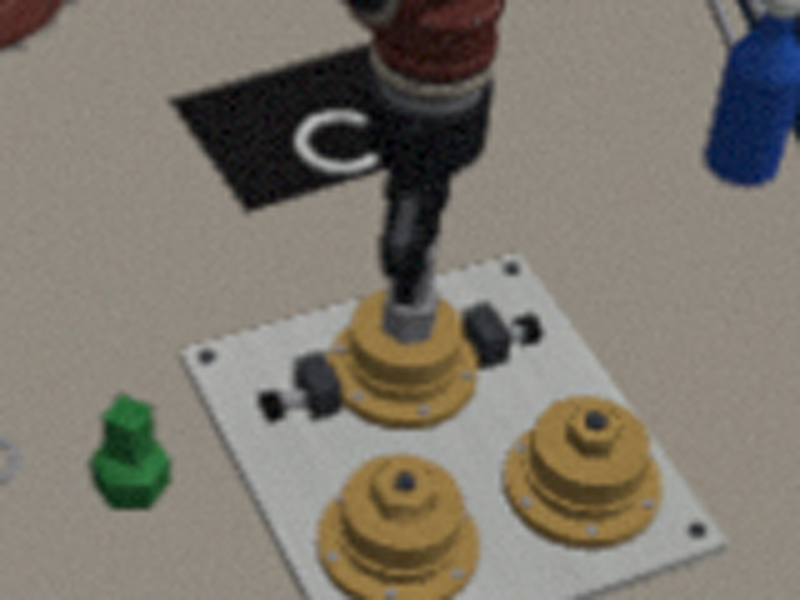

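The crop shows the socket seated flat on the lamp top at (408,330). The TCP height of 0.0975 m matches full depth, with light downward contact. Handing in.

```bash
python3 -c "
from station import ctrl
print(ctrl.finish_job())"
```

```text
the job is handed in; nothing more can be done
None
```

The small socket (26 mm bore) fits the clamped lamp's 24 mm nut; I handed the job in at about 13.6 s with it held upright and fully down, and I never touched the medium and large sockets (the size comes from camera measurements, not trial fits).

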